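# Reset the roller feed and jog it on step three

## Robot

A 6-joint arm with a two-finger parallel gripper is mounted at the origin on the work surface. World frame = base frame: x ahead of the robot, y to its left, z up, the work surface at z = 0. Lengths are in mm, angles in rad, forces in N, time in s.
With the tool pointing down it reaches from about 350 to 775 mm from the base axis. Payload 7.3 kg.
Tool frame: the origin (TCP) lies on the centre line of the jaws, within the pads' length; the fingertips stand 22 mm ahead of it and the grasp point (between the pads) lies 3 mm ahead of it; z points along the fingers, y is the direction in which the jaws open and shut (so a half turn about z gives the same grasp; the last joint's range is limited). The gripper opens to 92 mm and grips with 3 to 60 N. Pads are 19 mm wide; open, the fingers measure 130 mm over their backs; the gripper's body (75 mm by 190 mm) begins 47 mm behind the grasp point.
Start: joints at [-1.258, 0.342, 1.524, -0, 1.275, -0.146], TCP at [232.532, -470.717, 220.141] pointing down, gripper open.
Joint ranges: [-2.53, 2.53], [-0.77, 2.02], [0.04, 2.7], [-1, 4.14], [0.28, 2.66], [-3.11, 3.11]. Speed limits (rad/s): [2.57, 2.57, 3.14, 3.14, 3.14, 3.14].

## Interface

Orientations are given as [roll, pitch, yaw] about the fixed x, y, z axes, in that order (R = Rz(yaw) Ry(pitch) Rx(roll)).
In Python, from plant import get_obs, capture, close_job gives the robot as it stands.
- The arm moves only by the tool carry_out, never from a script. Its arguments are lists of equal length, an entry for each row: "xyz": the shift along the tool's x, y, z scaled (see below), a list of three; "dr": the turn, a rotation vector about the tool's x, y, z scaled (see below), a list of three. A call has 1 to 8 rows; each row shifts and turns the commanded pose from where the row before left it, along the tool's axes as they then stand; what a row does not reach is not made up. The controller multiplies each number of a shift by 0.06 m and each number of a turn by 8 degrees. A row lasts 1/8 s, in which the tool goes at most 62.5 mm and 10.7 degrees, less where a joint would pass 70% of its speed; a pose out of reach is approached as far as the arm can. A call with a number of a shift or a turn outside -1 to 1 is refused whole. A call with a gripper value outside its range is refused whole. "gripper" is the gripper's target within -1 to 1 (fully open at 1, half-way at 0, shut at -1), set as the call begins (left out, the last holds). The fingers move at their own pace and stop on an object; the grip force is fixed at half the most. Time passes only in rows, so rows that do not move let the fingers close. It gives the time, the measured TCP pose, the force and the opening at its end, in the units of the state.
- get_obs(): the state, without advancing time (a new reading comes with each control period).
- capture(name): name is "scene" or "top" or "wrist"; returns a dict with "image" (400x640x3 uint8, blue, green, red), "fx", "fy", "cx", "cy" (pixels), "pose" (4x4, takes a point from camera to world coordinates). Camera axes: x right, y up, looking along -z (the intrinsics and any distortion apply to the point x, -y, -z); pixel columns grow to the right and rows downward; lengths in mm; the calibration is good to about 2 mm. A picture is of the moment at which its call begins. There is no depth.
- close_job(): hands the job in, once; it reports no verdict.
The state is a dict: "time": time; "joint_positions": joint angles; "dq": joint speeds; "tau": joint torques, N m; "tool_pos": TCP position; "tcp_rot": TCP orientation; "contact_force": force on the tool from outside, world axes, zero at the start; "moment": the same for the moment, N m; "grip_width": finger opening in mm.
Only numpy, scipy, OpenCV 4.12 (cv2) and the standard library are available. Lean on these libraries where they do the work, as an engineer would, in place of code of your own. Each camera call takes 0.05 s, during which the arm holds its last target.

## Task

The roller feed at the back of the bench has tripped. On its control box, press the push button fully down and let it come right back up to reset the drive, then take the handle of the stepped jog switch and turn it clockwise (seen from above) three clicks, to the third stop and not on to the fourth, and keep holding it there: the switch springs back to off if let go, so finish with the gripper still holding the handle on the third stop. Do not disturb the things lying round the box.

Things in the scene. Friction and masses are not known exactly. Their poses are not given: they have to be found in the camera images.
- control_box: Grey steel box, 130 mm (its x) by 220 mm (its y) by 72 mm high, screwed to the bench, fixed. Origin: centre of its underside, on the bench top. z is up; its -x side faces the operator, roughly towards the robot. On its flat top: the push button at x 0, y +55 mm, the jog switch at x 0, y -55 mm. A cable leaves its back (+x) side.
- reset_button_top (a point): Centre of the top face of the push button: a black round cap 28 mm across, standing 10 mm out of a steel collar 44 mm across and 12 mm high on top of the box. At rest the point is 94 mm above the bench; it goes down with the cap. Pressed straight down.
- reset_button (a joint): Travel of the push button in m: 0 released, 0.006 fully down on its end stop. Spring: about 1.5 N to start it, 5 N to hold it fully down. It springs back when let go.
- switch_grip (a point): The place to grip the jog switch: on its vertical turning axis, half-way along the bar of its handle, 103 mm above the bench (9 mm below the bar's top). It turns with the handle: x axis along the bar, y axis across the bar's 14 mm thickness, z up. The white pointer line is at the bar's -x end. At off the bar lies along the box's x, pointer to the operator.
- switch_handle: Handle of the jog switch: black upright bar 46 mm long, 14 mm thick, its top 40 mm above the box's top (112 mm above the bench), on a disc 46 mm across whose top is 10 mm above the box's top; fingers may go down to 1 mm above the disc. Origin on the turning axis at the level of the box's top, axes as switch_grip.
- jog_switch (a joint): Angle of the jog switch in rad, growing clockwise seen from above: 0 is off (end stop), then five click stops 22.5 degrees apart, the third at 1.178 rad. Each has a black mark on the square dial plate, longer with each step. A spring pulls back to off with 0.12 to 0.16 N m; each click takes about 0.06 N m more. No stop keeps the switch from springing back.
- dowel_bin_center (a point): Bystander: open blue plastic stacking bin with wooden dowels, 150 x 100 x 75 mm, loose, beside the box; the point is its middle, 35 mm up.
- water_bottle_center (a point): Bystander: clear water bottle, 64 mm across, 200 mm tall, standing loose beside the box; the point is its middle, 100 mm up.
- screwdriver_grip (a point): Bystander: screwdriver 190 mm long with black handle, lying loose on the operator's side of the box; the point is on its handle.
- cup_hinge_center (a point): Bystander: steel concealed cabinet hinge, about 100 mm long with a 35 mm cup, lying loose behind the box; the point is its middle, 9 mm up.

How it is judged:
By the outcome, as a careful person would: the job done as asked, in the order asked, and still so for the second after the job is handed in, while the arm keeps its last pose, push and grip.
It also fails if it takes over 45 s, if anything falls off the work surface, if the arm or the gripper's body presses on something with over 40 N, if the wrist force passes 120 N, or if a joint passes its speed limit or range.

## Working session

There is one attempt and no reset: what is moved stays moved. The work goes in short steps, Python scripts to look and compute and a tool call to move; the robot and the scene stay as the last step left them, time stands still between calls to the robot, and variables do not carry over. Pictures are saved under pics/ and viewed, and the job is handed in when it is done.

Besides the shell and the picture viewer there is one more tool, called after "Request:" as a command line: name --argument value ..., lists and objects as JSON in quotes. carry_out: Moves the arm, as the interface text tells. Shifts and turns lie within -1 to 1; 1 stands for 0.06 m of shift or 8 degrees of turn. Its arguments: {"type":"object","properties":{"xyz":{"type":"array"},"dr":{"type":"array"},"gripper":{"type":"number"}},"required":["xyz","dr"]}

```bash
mkdir -p pics; ls
python3 - <<'E'
from plant import get_obs,capture
import cv2,numpy as np
o=get_obs();print(o)
for n in("scene","top","wrist"):
    c=capture(n);cv2.imwrite(f"pics/{n}0.png",c["image"]);print(n,c["fx"],c["fy"],c["cx"],c["cy"],c["pose"].tolist() if hasattr(c["pose"],"tolist") else c["pose"],[k for k in c])
E
```

```text
pics
{'time': 0.0, 'joint_positions': array([-1.25801597e+00,  3.42723823e-01,  1.52501198e+00, -2.27212724e-05,
        1.27538072e+00, -1.45986082e-01]), 'dq': array([-1.67659881e-03, -1.08948975e-03, -1.42791421e-03, -2.54074259e-03,
       -3.37101060e-05, -1.79723468e-03]), 'tau': array([ 4.26207798e-04, -4.31237698e+01, -2.44217741e+01,  7.15392851e-02,
        5.61062491e-02, -1.20130626e-04]), 'tool_pos': array([ 232.38470606, -470.30996323,  219.44615262]), 'tcp_rot': array([-3.14008184e+00, -2.00177179e-04,  4.58772915e-01]), 'contact_force': array([0.58991807, 0.39720205, 0.68810942]), 'moment': array([-0.00018521,  0.00483272, -0.00873867]), 'grip_width': 91.85801251949056}
scene 419.8843314986087 419.8843314986087 314.79945551249943 197.2263665672031 [[-0.22942355281565555, -0.7412322265511128, 0.6308245554316365, 1328.491876874596], [0.9733150084966996, -0.17153985012459136, 0.1524203859537896, 251.25781421797777], [-0.004767352358652556, 0.6489598339969218, 0.760807732748673, 1031.7608618622655], [0.0, 0.0, 0.0, 1.0]] ['image', 'fx', 'fy', 'cx', 'cy', 'pose']
top 460.71595261005285 460.71595261005285 322.54018135761055 195.30875171499548 [[-0.007351640201032472, 0.9931245579424591, -0.11683135622746607, 420.41915263462005], [-0.9999642556753033, -0.006813289015694704, 0.005006642040800013, 85.85092738313757], [0.004176213367472347, 0.11686398720043369, 0.9931391482252252, 1177.5441351120821], [0.0, 0.0, 0.0, 1.0]] ['image', 'fx', 'fy', 'cx', 'cy', 'pose']
wrist 353.96358735303306 353.96358735303306 325.9477488193944 196.66665291527192 [[0.44433540748444755, 0.8686716293441342, 0.21903343586821378, 292.05436102292197], [-0.8958585719244739, 0.4313571441833728, 0.10662285529568485, -442.6479484879015], [-0.0018613879417582475, -0.24359929091557256, 0.9698741777675896, 383.5850929466201], [0.0, 0.0, 0.0, 1.0]] ['image', 'fx', 'fy', 'cx', 'cy', 'pose']
```

View pics/scene0.png

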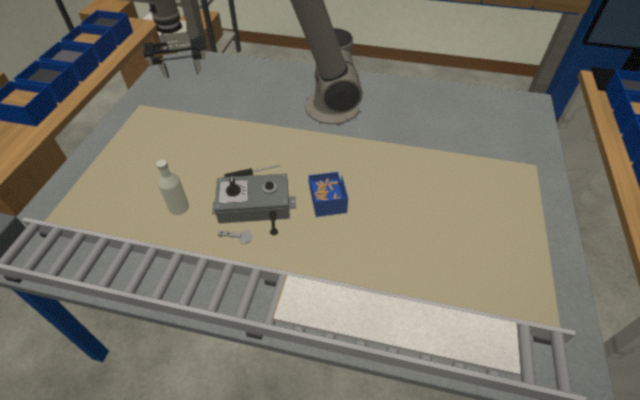

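View pics/top0.png

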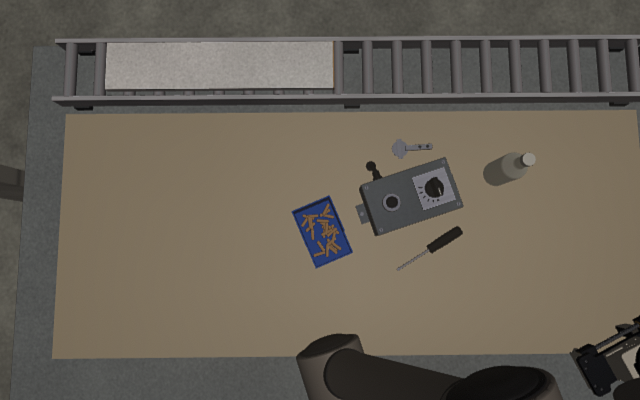

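View pics/wrist0.png

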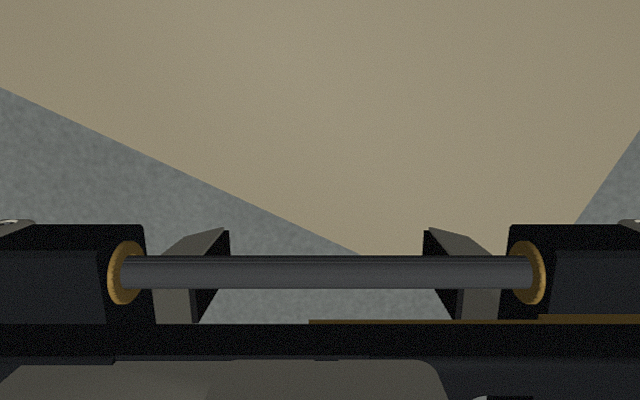

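The top view shows the box at about (410,197), the button at (391,202) and the switch at (434,187). The bin is to the left and the bottle to the right at (510,168). I'll enlarge this area next.

```bash
cat > h.py <<'E'
import numpy as np,cv2
from plant import get_obs,capture
def crop(c,u0,v0,w,h,s,name):
    im=cv2.resize(c["image"][v0:v0+h,u0:u0+w],None,fx=s,fy=s,interpolation=cv2.INTER_CUBIC);cv2.imwrite("pics/"+name,im)
def ray(c,u,v,z):
    d=np.array([(u-c["cx"])/c["fx"],-(v-c["cy"])/c["fy"],-1.]);P=np.array(c["pose"]);d=P[:3,:3]@d;o=P[:3,3]
    return o+d*(z-o[2])/d[2]
def proj(c,p):
    P=np.array(c["pose"]);q=P[:3,:3].T@(np.array(p)-P[:3,3]);return c["cx"]+c["fx"]*q[0]/-q[2],c["cy"]-c["fy"]*q[1]/-q[2]
E
python3 - <<'E'
from h import *
c=capture("top");crop(c,340,130,133,100,6,"topc.png")
c=capture("scene");crop(c,200,160,100,75,8,"scenec.png")
E
```

```text
(no output)
```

View pics/topc.png

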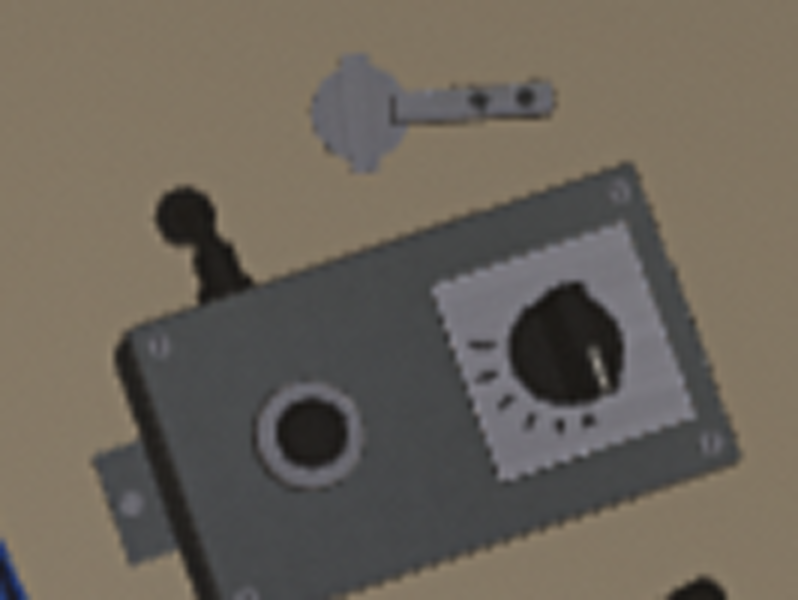

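View pics/scenec.png

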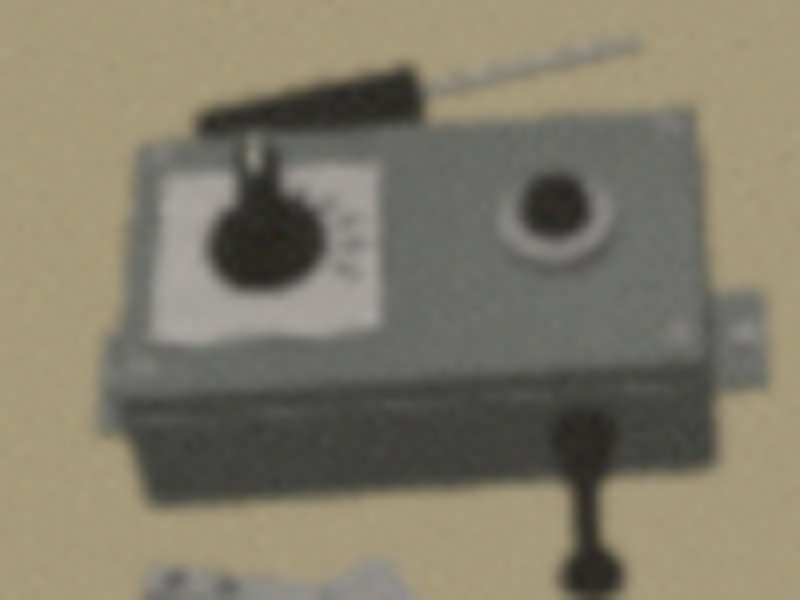

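In the top crop, the button cap is at (312,434) and the dial plate corners are at (432,287), (627,222), (695,415) and (505,482). The box corners are at (630,165) and (740,460). In the scene crop, the cap is at (555,205).

Run:
```python
from h import *
t=capture("top");s=capture("scene")
T=lambda x,y,z:ray(t,(x+.5)/6-.5+340,(y+.5)/6-.5+130,z)
S=lambda x,y,z:ray(s,(x+.5)/8-.5+200,(y+.5)/8-.5+160,z)
print("cap",T(312,434,94),S(555,205,94)); print("collar",T(308,434,84),S(554,222,84))
pl=[T(*p,73) for p in((432,287),(627,222),(695,415),(505,482))];print("plate",np.mean(pl,0),pl)
ps=[S(*p,73) for p in((165,172),(382,162),(383,325),(150,345))];print("plateS",np.mean(ps,0))
print("corners T",T(630,165,72),T(740,460,72),T(130,330,72))
print("corners S back-right.. ",S(140,148,72),S(690,112,72),S(703,362,72),S(125,400,72))
b=T(312,434,94);w=np.mean(pl,0);d=b-w;print(np.linalg.norm(d[:2]),np.degrees(np.arctan2(d[1],d[0]))-90)
```

```text
cap [531.0258993  -82.82292372  94.        ] [535.7065084  -82.09342142  94.        ]
collar [532.05770855 -82.78701006  84.        ] [535.64280666 -83.42765186  84.        ]
plate [ 566.10091749 -188.97556378   73.        ] [array([ 592.59730361, -136.15023974,   73.        ]), array([ 618.74082801, -216.1367502 ,   73.        ]), array([ 539.78761455, -240.52388331,   73.        ]), array([ 513.27792381, -163.09138188,   73.        ])]
plateS [ 564.0699637  -188.47343262   73.        ]
corners T [ 642.44600859 -218.53247073   72.        ] [ 521.57260174 -258.18706581   72.        ] [576.00380121 -13.73421352  72.        ]
corners S back-right..  [ 524.94102836 -257.24112478   72.        ] [457.75119011 -52.72608615  72.        ] [579.69327864 -13.15694174  72.        ] [ 644.95169825 -214.96096582   72.        ]
111.79731612964669 18.28461880790971
```

Run:
```python
from h import *
t=capture("top");s=capture("scene")
crop(t,470,130,80,60,10,"botT.png");crop(s,140,150,80,75,8,"botS.png")
for p in((585,-290,0),(600,-300,0),(600,-300,200)):print(proj(t,p),proj(s,p))
```

```text
(np.float64(465.60653124163366), np.float64(184.31976973074296)) (np.float64(204.42456383881716), np.float64(205.27666423755207))
(np.float64(469.2113515326906), np.float64(178.55414115893532)) (np.float64(199.60128654310256), np.float64(208.29659370520992))
(np.float64(498.9147885606791), np.float64(164.3693312744401)) (np.float64(184.36044245587084), np.float64(163.4020959919646))
```

View pics/botT.png

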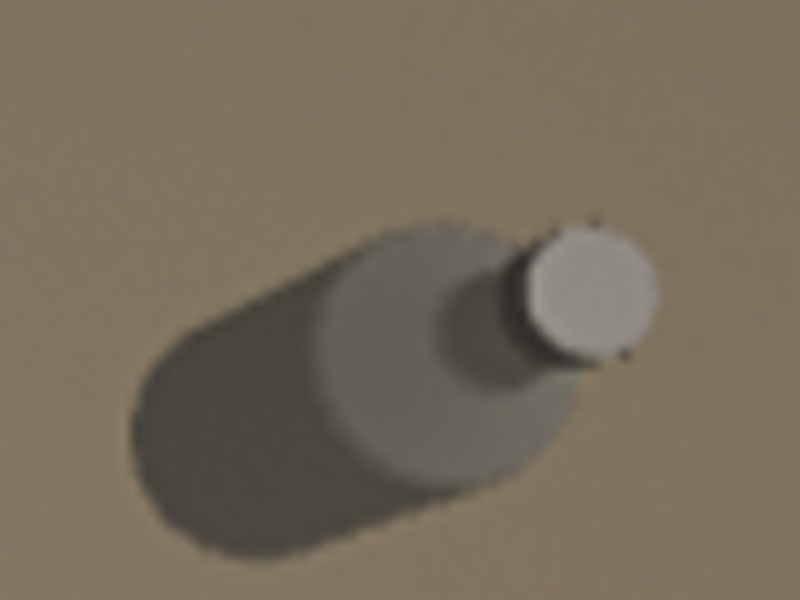

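View pics/botS.png

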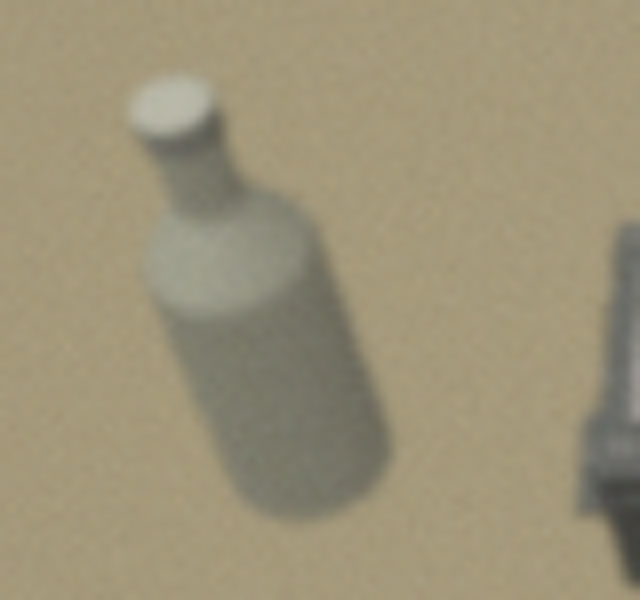

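Request:
carry_out --xyz '[[0,0,0],[0.8,-0.54,0],[0.8,-0.54,0],[0.8,-0.54,0],[0.8,-0.54,0],[0.8,-0.54,0],[0.8,-0.54,0],[0.8,-0.54,0]]' --dr '[[0,0,1],[0,0,0],[0,0,0],[0,0,0],[0,0,0],[0,0,0],[0,0,0],[0,0,0]]' --gripper -1

```text
time: 1.45
tool_pos: [481.4, -148.4, 220.4]
tcp_rot: [3.141, -0.0, 0.319]
contact_force: [1.2, -1.2, 0.2]
grip_width: 16.2
```

Request:
carry_out --xyz '[[0.4,-0.3,0],[0,0,0]]' --dr '[[0,0,0],[0,0,0]]'

```text
time: 1.7
tool_pos: [498.3, -123.6, 220.0]
tcp_rot: [-3.142, -0.0, 0.323]
contact_force: [-0.0, -0.4, 0.1]
grip_width: 0.8
```

Run:
```python
from h import *
o=get_obs();print(o["tool_pos"],o["tcp_rot"],o["grip_width"],o["contact_force"],o["dq"])
w=capture("wrist");crop(w,0,0,640,400,1.25,"w1.png");print(np.array(w["pose"]).round(3).tolist())
for n,p in(("btn",(533.5,-82.7,94)),("sw",(566.5,-188,112)),("tcp",o["tool_pos"]),("tip",o["tool_pos"]-[0,0,22])):print(n,proj(w,p))
```

```text
[ 498.28767098 -123.6291515   219.95788041] [-3.14150992e+00 -1.02577999e-05  3.22727392e-01] 0.8415155993935937 [-0.04476824 -0.43096178  0.12461669] [-0.05516093 -0.01133762  0.02091692 -0.01801559 -0.00055994 -0.02585893]
[[0.319, 0.919, 0.231, 561.254], [-0.948, 0.309, 0.077, -103.98], [-0.001, -0.244, 0.97, 384.016], [0.0, 0.0, 0.0, 1.0]]
btn (np.float64(290.3197085247141), np.float64(132.5803324801176))
sw (np.float64(433.19262176769985), np.float64(137.24619542663544))
tcp (np.float64(323.2876356351898), np.float64(245.05646865695445))
tip (np.float64(323.60710573122327), np.float64(230.1405448510806))
```

View pics/w1.png

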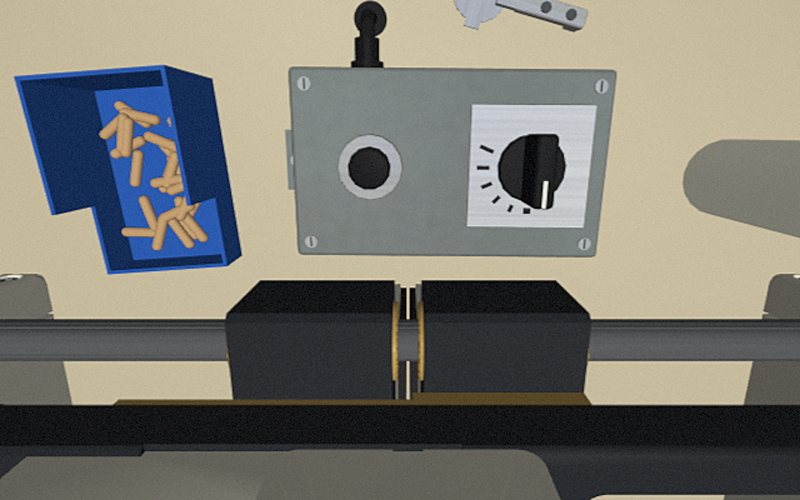

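The wrist view shows the cap at about (369,167) in the 1.25× image, the handle at about (543,171), and the box corners at (290,68), (616,71), (602,255) and (300,252).

Run:
```python
from h import *
w=capture("wrist");crop(w,225,50,160,120,5,"w1a.png");crop(w,360,75,134,100,6,"w1b.png")
W=lambda x,y,z:ray(w,x/1.25,y/1.25,z)
print(W(369,167,94),W(370,166,84),[W(*p,72) for p in((290,68),(616,71),(602,255),(300,252))],np.mean([W(*p,73) for p in((472,105),(596,106),(590,227),(468,226))],0))
```

```text
[533.29689872 -87.95842514  94.        ] [533.19560056 -87.80263153  84.        ] [array([576.28387098, -18.00256198,  72.        ]), array([ 642.87499846, -222.89871604,   72.        ]), array([ 524.64666477, -266.9916289 ,   72.        ]), array([456.76581992, -57.09314273,  72.        ])] [ 566.43953648 -193.80720375   73.        ]
```

View pics/w1b.png

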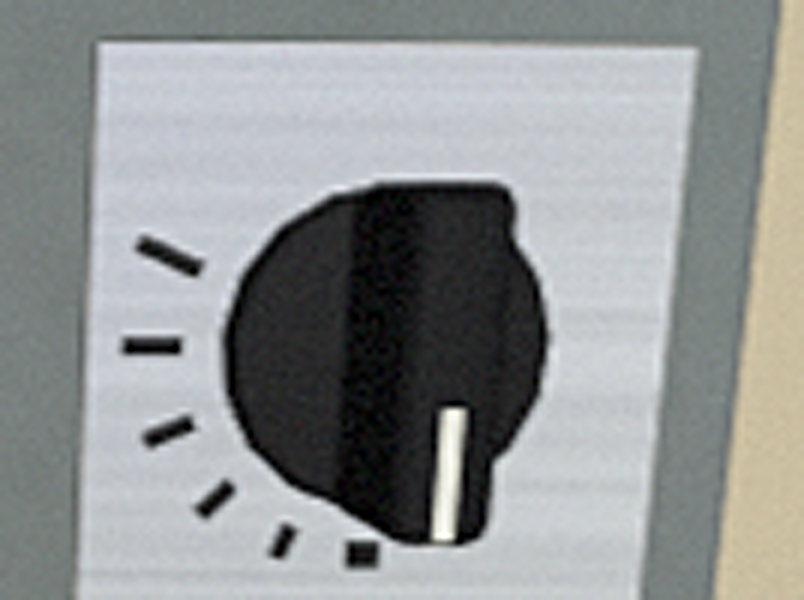

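View pics/w1a.png

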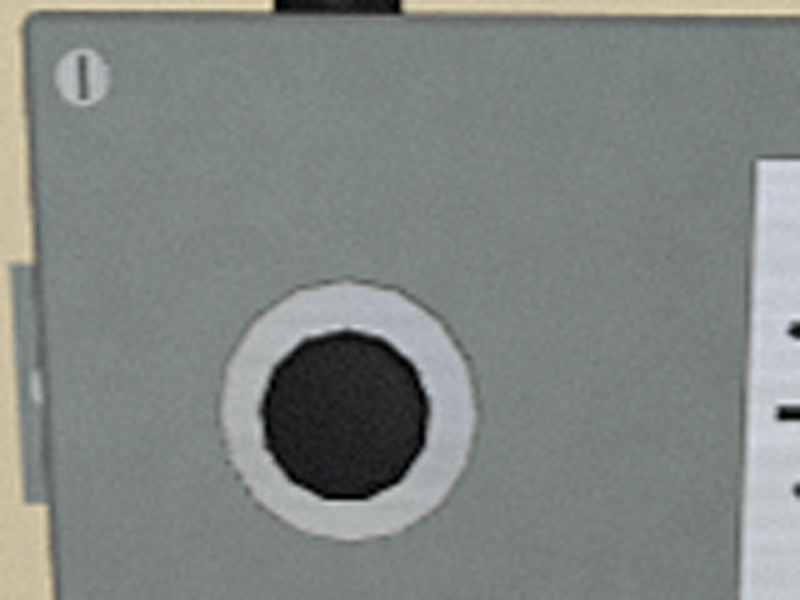

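Run:
```python
from h import *
o=get_obs();print(o["tool_pos"],o["tcp_rot"],o["dq"])
w=capture("wrist");print(np.array(w["pose"])[:3,3])
t=capture("top");s=capture("scene");crop(w,225,50,160,120,5,"w2a.png");crop(w,360,75,134,100,6,"w2b.png")
# dark cap centroid
def blob(c,u,v,r):
    g=cv2.cvtColor(c["image"],cv2.COLOR_BGR2GRAY).astype(float)
    y,x=np.mgrid[0:400,0:640];m=((x-u)**2+(y-v)**2<r*r)
    vals=g[m];th=(vals.min()+np.percentile(vals,70))/2;k=m&(g<th);return x[k].mean(),y[k].mean(),k.sum()
for c,u,v,r in((w,295,133,22),(t,391.6,202,7),(s,269,185.5,6)):
    b=blob(c,u,v,r);print(b,ray(c,b[0],b[1],94))
print(proj(t,o["tool_pos"]))
crop(t,300,170,160,120,5,"t2.png")
```

```text
[ 497.21217247 -125.5488274   219.99438712] [3.14139459e+00 6.26309309e-04 3.19837266e-01] [-2.39372077e-02 -4.20454698e-03  5.40430085e-03  1.90441792e-03
 -8.07634797e-05  1.23384549e-03]
[ 560.33188274 -106.01204598  384.01280232]
(np.float64(292.625), np.float64(131.85585585585585), np.int64(888)) [533.63538133 -86.38930137  94.        ]
(np.float64(391.43589743589746), np.float64(199.33333333333334), np.int64(39)) [537.17441821 -82.62661567  94.        ]
(np.float64(269.0), np.float64(185.0), np.int64(45)) [534.93552041 -82.1370409   94.        ]
(np.float64(421.6954967075178), np.float64(211.7034083411101))
```

View pics/t2.png

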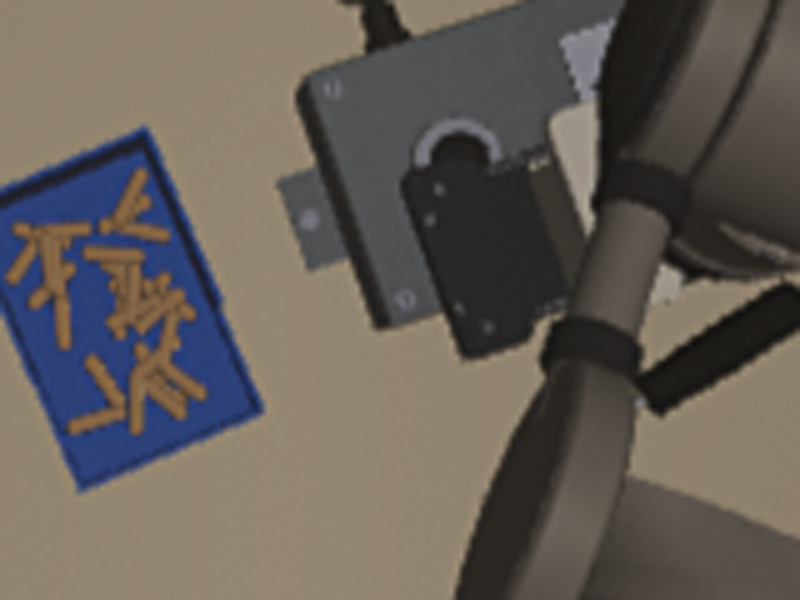

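Request:
carry_out --xyz '[[0,0,0],[0,0,0],[0,0,0],[0,0,0]]' --dr '[[0,0,0],[0,0,0],[0,0,0],[0,0,0]]'

```text
time: 2.45
tool_pos: [497.5, -125.4, 220.1]
tcp_rot: [3.142, 0.0, 0.319]
contact_force: [-0.8, -0.9, 0.4]
grip_width: 0.8
```

```bash
cat >> h.py <<'E'
def blob(c,u,v,r):
    g=cv2.cvtColor(c["image"],cv2.COLOR_BGR2GRAY).astype(float)
    y,x=np.mgrid[0:400,0:640];m=((x-u)**2+(y-v)**2<r*r)
    vals=g[m];th=(vals.min()+np.percentile(vals,70))/2;k=m&(g<th);return x[k].mean(),y[k].mean(),k.sum()
E
python3 - <<'E'
from h import *
o=get_obs();print(o["tool_pos"],o["tcp_rot"],o["dq"])
w=capture("wrist");print(np.array(w["pose"])[:3,3]);crop(w,225,50,160,120,5,"w3a.png");crop(w,360,75,134,100,6,"w3b.png");crop(w,0,0,640,400,1.25,"w3.png")
b=blob(w,292,132,22);print(b,ray(w,b[0],b[1],94))
E
```

```text
[ 497.4981385  -125.37806166  220.11365721] [3.14151667e+00 4.68899133e-05 3.19077610e-01] [ 0.00179817 -0.00031858  0.00131083  0.00027709 -0.00012749  0.00066002]
[ 560.54816212 -105.91131101  384.1760128 ]
(np.float64(292.7581552305962), np.float64(132.45444319460069), np.int64(889)) [533.58600709 -86.41190932  94.        ]
```

View pics/w3b.png

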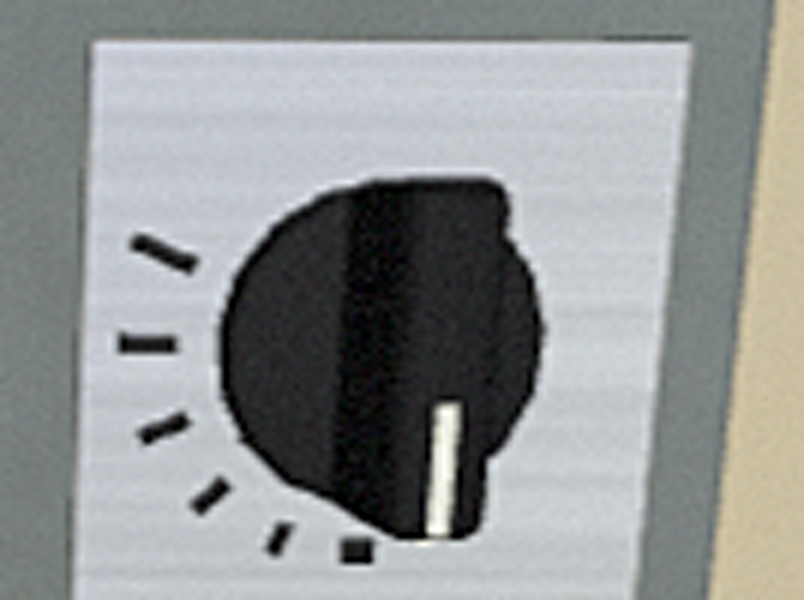

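View pics/w3.png

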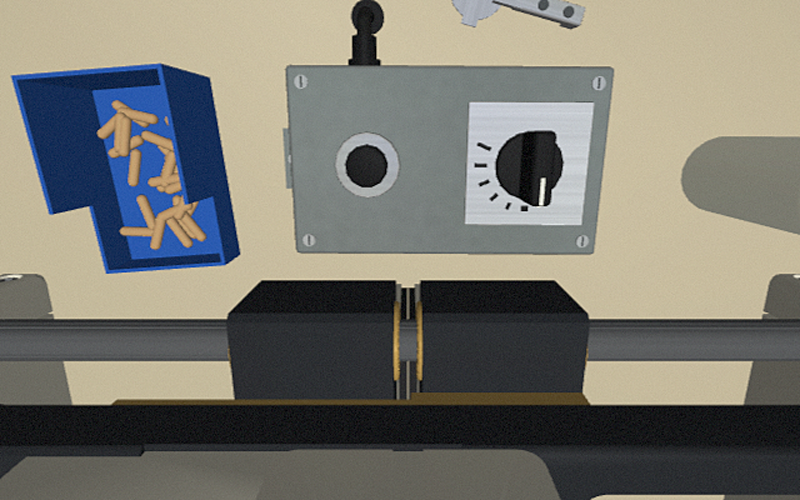

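The wrist, top and scene views agree to within about 3 mm. The wrist camera's lateral offset is about 1.3 mm, judging by the jaw slot. I'll go above the button at (533.4, -84.8).

Request:
carry_out --xyz '[[0.78,-0.46,0],[0,0,0.5],[0,0,0.5],[0,0,0.4],[0,0,0.2],[0,0,0],[0,0,0],[0,0,0]]' --dr '[[0,0,0],[0,0,0],[0,0,0],[0,0,0],[0,0,0],[0,0,0],[0,0,0],[0,0,0]]'

```text
time: 3.5
tool_pos: [533.9, -84.6, 125.1]
tcp_rot: [3.14, -0.002, 0.319]
contact_force: [-0.2, -0.2, -0.3]
grip_width: 0.3
```

Run:
```python
from h import *
o=get_obs();print(o["tool_pos"],o["tcp_rot"],o["contact_force"])
s=capture("scene");crop(s,210,130,110,90,7,"s4.png");print(proj(s,o["tool_pos"]-[0,0,22]))
```

```text
[533.87317462 -84.61534455 125.09540037] [ 3.14039279e+00 -1.53133697e-03  3.19201040e-01] [-0.20699377 -0.23717229 -0.26350282]
(np.float64(268.0487378385491), np.float64(182.57002881042428))
```

View pics/s4.png

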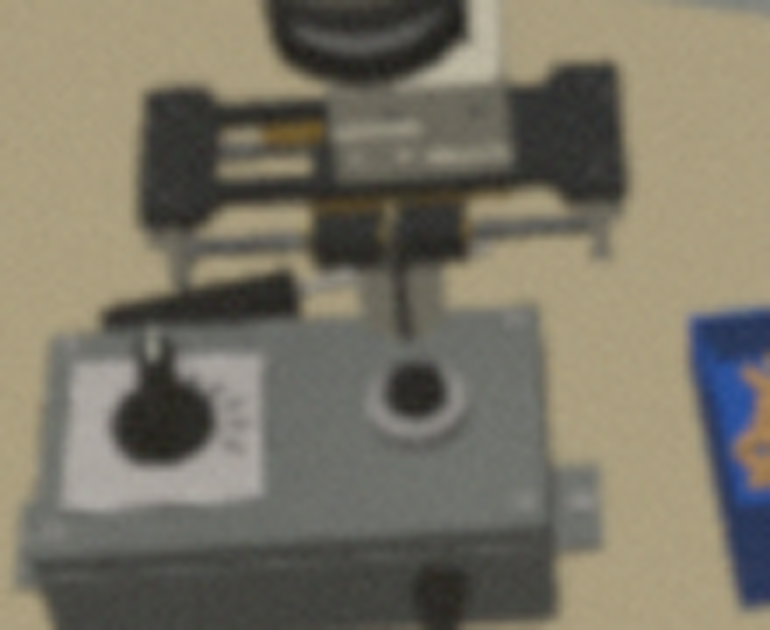

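Run:
```python
from h import *
o=get_obs();p=o["tool_pos"]
s=capture("scene");w=capture("wrist");crop(w,200,150,240,180,3.3,"w5.png");crop(s,240,150,60,45,13,"s5.png")
tx=np.array([.9495,.3137,0])
for dz in(-22,-12,0,-47+50):
  for dx in(-9.5,0,9.5):print(dz,dx,np.round(proj(s,p+[0,0,dz]+dx*tx),1),np.round(proj(w,p+[0,0,dz]+dx*tx),1))
print(np.round(proj(s,(533.5,-83.5,94)),1))
im=cv2.imread("pics/wrist0.png");cv2.imwrite("pics/w0c.png",cv2.resize(im[200:340,140:500],None,fx=2.2,fy=2.2,interpolation=2))
```

```text
-22 -9.5 [268.  180.3] [323.7 246.2]
-22 0 [268.1 182.6] [323.7 230.2]
-22 9.5 [268.1 184.9] [323.7 213.8]
-12 -9.5 [267.7 178. ] [323.6 253.3]
-12 0 [267.8 180.3] [323.6 236.5]
-12 9.5 [267.8 182.6] [323.6 219.3]
0 -9.5 [267.4 175.2] [323.5 262.8]
0 0 [267.4 177.5] [323.5 245.1]
0 9.5 [267.5 179.9] [323.5 226.8]
3 -9.5 [267.3 174.5] [323.4 265.4]
3 0 [267.3 176.9] [323.4 247.4]
3 9.5 [267.4 179.2] [323.4 228.9]
[268.7 184.6]
```

View pics/s5.png

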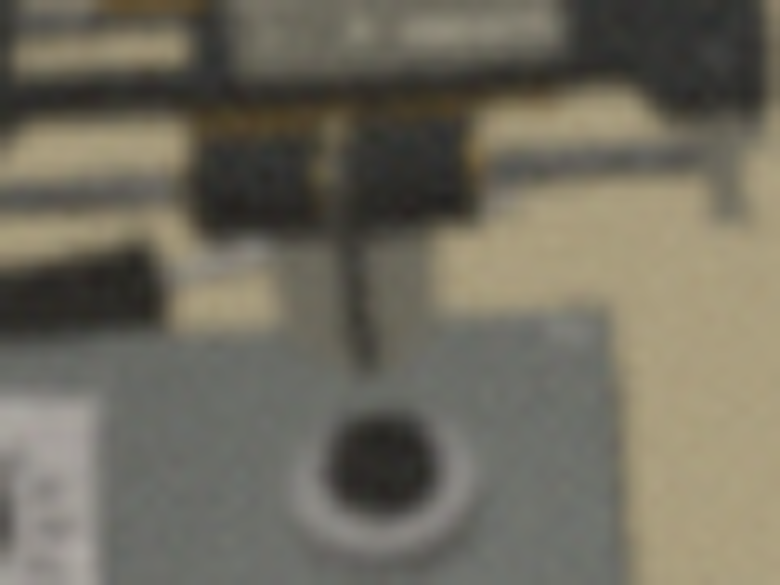

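View pics/w5.png

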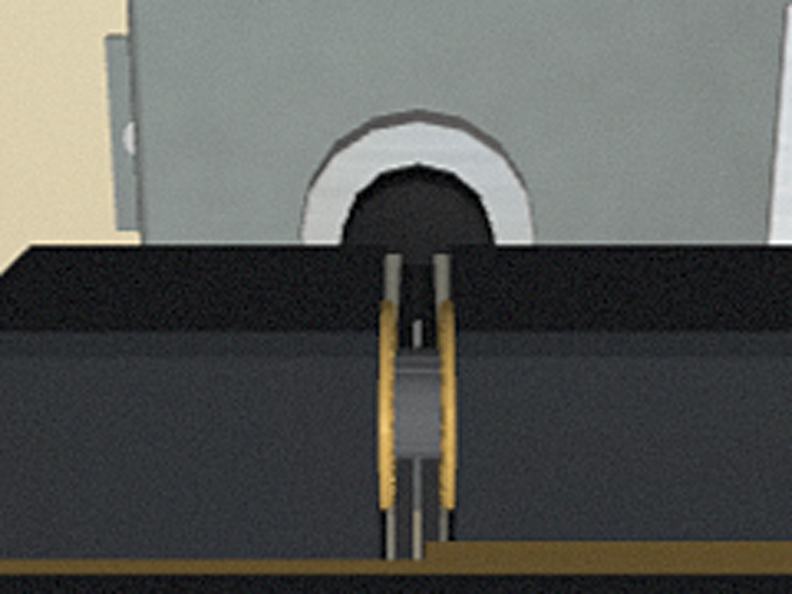

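View pics/w0c.png

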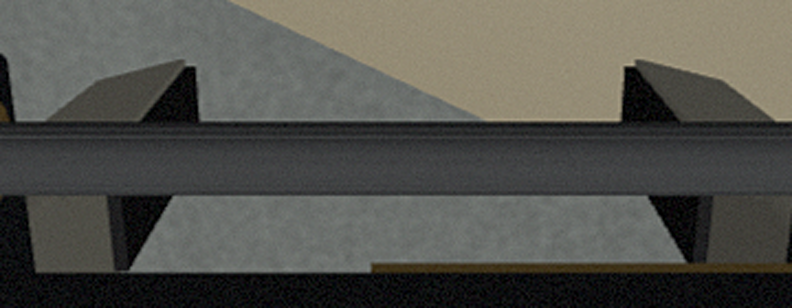

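The fingertips look about 20 to 25 mm higher than the stated tip offset predicts. In the scene view they sit at (268,179), where the prediction was (268,184). I'll come down in guarded steps and watch the force.

Request:
carry_out --xyz '[[0,0,0.05],[0,0,0.05],[0,0,0]]' --dr '[[0,0,0],[0,0,0],[0,0,0]]'

```text
time: 4.03
tool_pos: [533.1, -84.4, 117.7]
tcp_rot: [-3.141, 0.001, 0.319]
contact_force: [0.5, 0.3, 1.1]
grip_width: 0.7
```

Request:
carry_out --xyz '[[0,0,0.05],[0,0,0]]' --dr '[[0,0,0],[0,0,0]]'

```text
time: 4.28
tool_pos: [533.1, -84.4, 114.8]
tcp_rot: [-3.141, 0.0, 0.319]
contact_force: [-0.2, -0.9, -0.6]
grip_width: 0.2
```

Request:
carry_out --xyz '[[0,0,0.05],[0,0,0]]' --dr '[[0,0,0],[0,0,0]]'

```text
time: 4.53
tool_pos: [533.1, -84.4, 111.8]
tcp_rot: [-3.141, 0.0, 0.319]
contact_force: [-0.6, -0.2, -0.4]
grip_width: 0.7
```

Request:
carry_out --xyz '[[0,0,0.05],[0,0,0]]' --dr '[[0,0,0],[0,0,0]]'

```text
time: 4.78
tool_pos: [533.1, -84.4, 108.9]
tcp_rot: [-3.141, 0.0, 0.319]
contact_force: [0.1, 0.0, -0.7]
grip_width: 0.7
```

Run:
```python
from h import *
o=get_obs();p=o["tool_pos"];print(p,o["contact_force"])
s=capture("scene");crop(s,240,150,60,45,13,"s6.png")
```

```text
[533.13456217 -84.37773605 108.85257689] [ 0.11023024  0.00951655 -0.6915648 ]
```

View pics/s6.png

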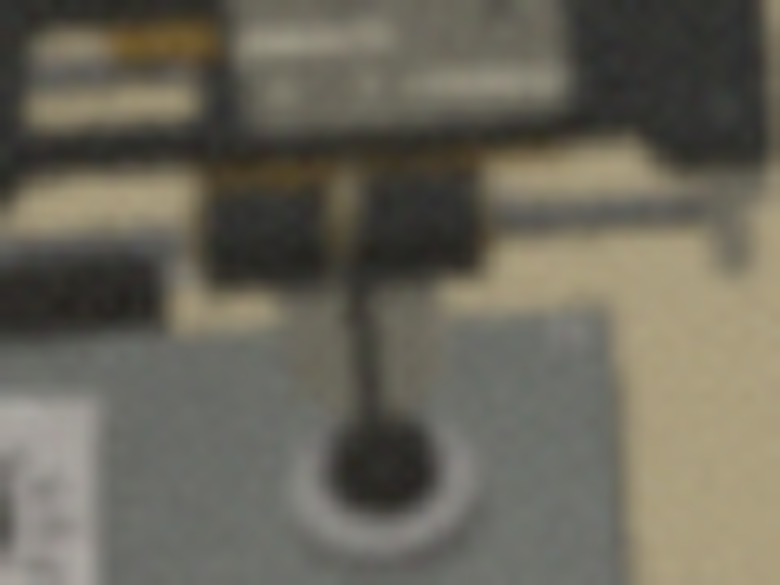

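The cap is still up, and the tip at about (370,420) is still above it. Both views put the tips about 7 mm behind the TCP. I'll keep descending under force guard.

Request:
carry_out --xyz '[[0,0,0.05],[0,0,0.05],[0,0,0]]' --dr '[[0,0,0],[0,0,0],[0,0,0]]'

```text
time: 5.2
tool_pos: [533.1, -84.4, 102.7]
tcp_rot: [-3.141, 0.001, 0.319]
contact_force: [0.7, -0.7, 0.4]
grip_width: 0.3
```

Request:
carry_out --xyz '[[0,0,0.05],[0,0,0]]' --dr '[[0,0,0],[0,0,0]]'

```text
time: 5.45
tool_pos: [533.2, -84.4, 99.9]
tcp_rot: [-3.141, 0.0, 0.319]
contact_force: [-0.2, 0.5, 0.1]
grip_width: 0.4
```

Request:
carry_out --xyz '[[0,0,0.05],[0,0,0]]' --dr '[[0,0,0],[0,0,0]]'

```text
time: 5.7
tool_pos: [533.2, -84.4, 96.9]
tcp_rot: [-3.141, 0.0, 0.319]
contact_force: [-0.2, -0.8, -0.0]
grip_width: 0.2
```

Run:
```python
from h import *
o=get_obs();p=o["tool_pos"];print(p,o["contact_force"])
s=capture("scene");crop(s,240,150,60,45,13,"s7.png")
```

```text
[533.15988316 -84.41441135  96.88365032] [-0.20994027 -0.77392384 -0.03673304]
```

View pics/s7.png

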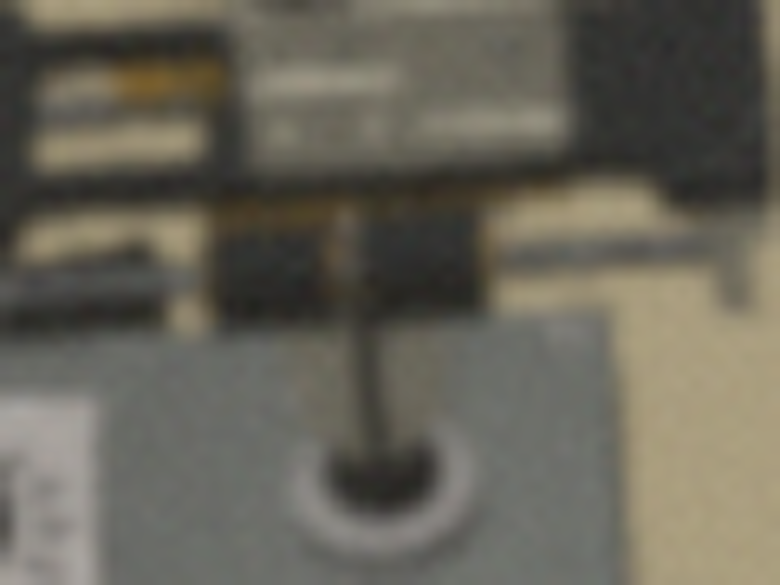

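The fingers now overlap the top of the cap, but there is still no contact force. I'll continue with the same guard.

Request:
carry_out --xyz '[[0,0,0.05],[0,0,0]]' --dr '[[0,0,0],[0,0,0]]'

```text
time: 6.0
tool_pos: [533.1, -84.4, 93.8]
tcp_rot: [-3.141, 0.0, 0.319]
contact_force: [-0.9, 0.1, -0.5]
grip_width: 0.6
```

Request:
carry_out --xyz '[[0,0,0.04],[0,0,0]]' --dr '[[0,0,0],[0,0,0]]'

```text
time: 6.25
tool_pos: [533.2, -84.4, 91.5]
tcp_rot: [-3.141, 0.0, 0.319]
contact_force: [0.7, -0.1, 0.7]
grip_width: 0.3
```

Request:
carry_out --xyz '[[0,0,0.03],[0,0,0]]' --dr '[[0,0,0],[0,0,0]]'

```text
time: 6.5
tool_pos: [533.2, -84.4, 89.8]
tcp_rot: [-3.142, 0.0, 0.319]
contact_force: [-0.3, -1.0, 0.9]
grip_width: 0.7
```

Request:
carry_out --xyz '[[0,0,0.03],[0,0,0]]' --dr '[[0,0,0],[0,0,0]]'

```text
time: 6.75
tool_pos: [533.2, -84.4, 88.0]
tcp_rot: [-3.142, 0.0, 0.319]
contact_force: [0.3, 1.0, 0.4]
grip_width: 0.5
```

Request:
carry_out --xyz '[[0,0,0.03],[0,0,0]]' --dr '[[0,0,0],[0,0,0]]'

```text
time: 7.0
tool_pos: [533.4, -84.5, 86.4]
tcp_rot: [3.141, -0.0, 0.319]
contact_force: [-0.6, 0.2, 2.8]
grip_width: 0.6
```

Run:
```python
from h import *
o=get_obs();p=o["tool_pos"];print(p,o["contact_force"])
s=capture("scene");crop(s,240,150,60,45,13,"s8.png")
```

```text
[533.39087967 -84.46863652  86.41106787] [-0.55087037  0.19231887  2.77520116]
```

View pics/s8.png

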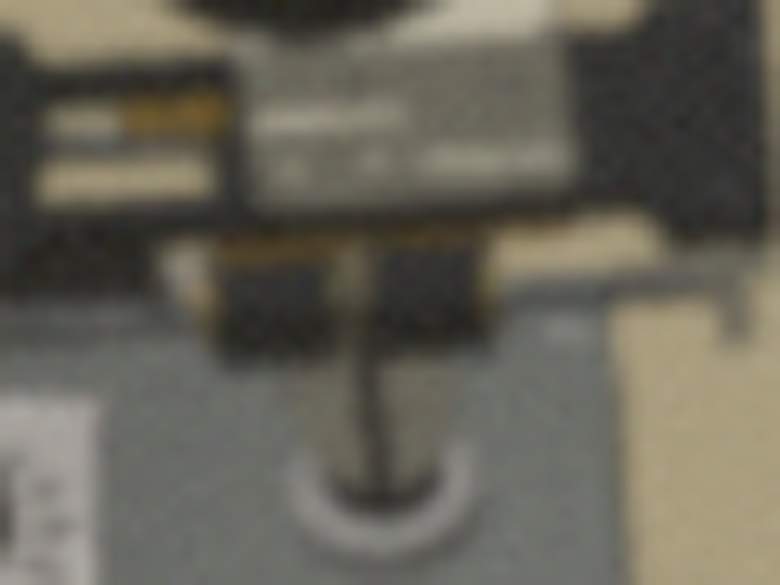

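Contact: 2.8 N at TCP z 86.4. So the tips really are about 6 mm behind the TCP. Now I'll press to the end stop.

Request:
carry_out --xyz '[[0,0,0.03],[0,0,0.02],[0,0,0]]' --dr '[[0,0,0],[0,0,0],[0,0,0]]'

```text
time: 7.42
tool_pos: [533.4, -84.5, 83.4]
tcp_rot: [3.141, -0.0, 0.319]
contact_force: [-0.6, 0.2, 4.4]
grip_width: 0.3
```

Request:
carry_out --xyz '[[0,0,0.02],[0,0,0]]' --dr '[[0,0,0],[0,0,0]]'

```text
time: 7.68
tool_pos: [533.4, -84.5, 82.2]
tcp_rot: [3.141, -0.0, 0.319]
contact_force: [-1.6, 0.2, 3.9]
grip_width: 0.4
```

Request:
carry_out --xyz '[[0,0,0.02],[0,0,0]]' --dr '[[0,0,0],[0,0,0]]'

```text
time: 7.92
tool_pos: [533.4, -84.5, 81.6]
tcp_rot: [3.141, -0.0, 0.319]
contact_force: [-1.8, 0.9, 9.6]
grip_width: 0.5
```

Request:
carry_out --xyz '[[0,0,0.02],[0,0,0],[0,0,0]]' --dr '[[0,0,0],[0,0,0],[0,0,0]]'

```text
time: 8.3
tool_pos: [533.5, -84.5, 81.4]
tcp_rot: [3.141, -0.001, 0.319]
contact_force: [-5.1, 1.0, 18.0]
grip_width: 0.3
```

The end stop is clear: 18 N with almost no further travel. Now I'll release, lift, and back off to view the switch.

Request:
carry_out --xyz '[[0,0,-0.2],[0,0,-0.6],[0,0,-0.6],[-0.38,0.9,0],[-0.38,0.9,0],[0,0,0],[0,0,0],[0,0,0]]' --dr '[[0,0,0],[0,0,0],[0,0,0],[0,0,0],[0,0,0],[0,0,0],[0,0,0],[0,0,0]]'

```text
time: 9.3
tool_pos: [523.9, -199.9, 163.5]
tcp_rot: [-3.141, 0.0, 0.321]
contact_force: [-1.0, 0.5, -0.0]
grip_width: 0.4
```

Request:
carry_out --xyz '[[0,0,0],[0,0,0],[0,0,0]]' --dr '[[0,0,0],[0,0,0],[0,0,0]]' --gripper 0

```text
time: 9.68
tool_pos: [524.0, -200.9, 163.8]
tcp_rot: [3.141, -0.0, 0.32]
contact_force: [0.5, -0.5, -0.3]
grip_width: 25.9
```

Run:
```python
from h import *
o=get_obs();p=o["tool_pos"];print(p,o["tcp_rot"],o["contact_force"],o["dq"][0])
w=capture("wrist");s=capture("scene");crop(s,240,150,60,45,13,"s9.png");crop(w,0,0,640,400,1.25,"w9.png");print(np.array(w["pose"])[:3,3])
crop(w,230,20,200,150,4,"w9b.png")
```

```text
[ 524.01183119 -200.94488274  163.7711703 ] [ 3.14144625e+00 -5.72131983e-05  3.19733335e-01] [ 0.45253268 -0.53849601 -0.30475604] -0.005602348676754046
[ 587.01946332 -181.42535095  327.83688875]
```

View pics/s9.png

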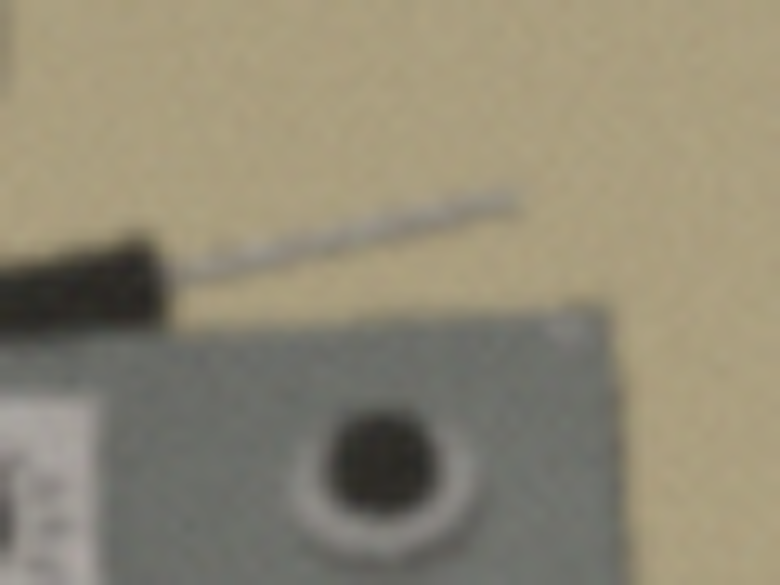

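View pics/w9.png

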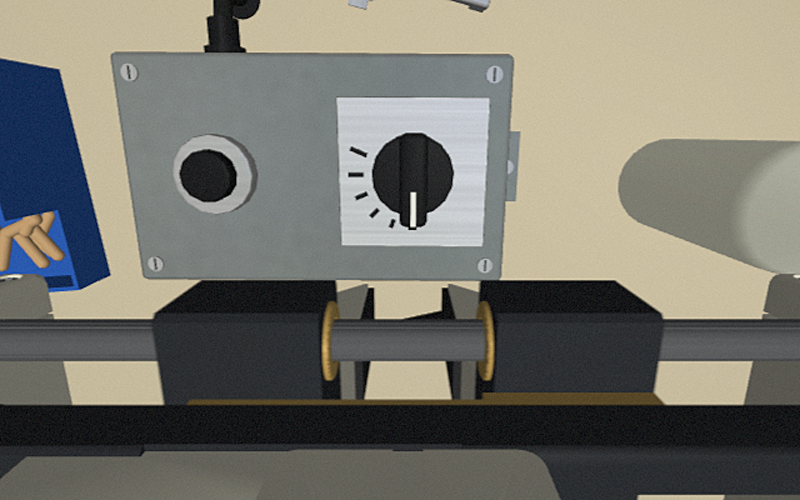

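View pics/w9b.png

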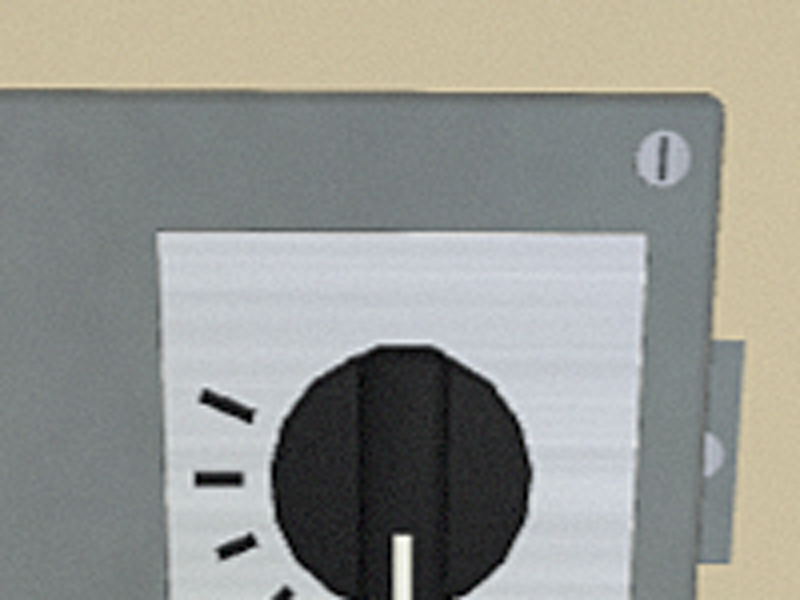

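The scene view shows the button back up. In the wrist view the bar is vertical at u≈330.6, its +x end at v≈106 and its pointer end at v≈182.

Run:
```python
from h import *
o=get_obs();p=o["tool_pos"];w=capture("wrist")
crop(w,290,90,80,60,10,"w10.png");crop(w,290,135,80,60,10,"w10b.png")
tx=np.array([np.cos(.3195),np.sin(.3195),0]);ty=np.array([tx[1],-tx[0],0])
for n,q in(("ctr",ray(w,330.6,144,112)),("+x",ray(w,330.6,106.2,112)),("-x",ray(w,330.6,182,112)),("btn",ray(w,208.5/1.25,176/1.25,94)),("plate",np.mean([ray(w,a/1.25,b/1.25,73) for a,b in((337,98),(490,98),(484,247),(342,245))],0))):
    print(n,q.round(1),"tool",round((q-p)@tx,1),round((q-p)@ty,1))
```

```text
ctr [ 567.6 -191.   112. ] tool 44.6 4.0
+x [ 588.6 -183.9  112. ] tool 66.8 3.9
-x [ 545.3 -198.4  112. ] tool 21.1 4.1
btn [534.  -89.2  94. ] tool 44.8 -103.1
plate [ 566.8 -191.7   73. ] tool 43.6 4.5
```

View pics/w10.png

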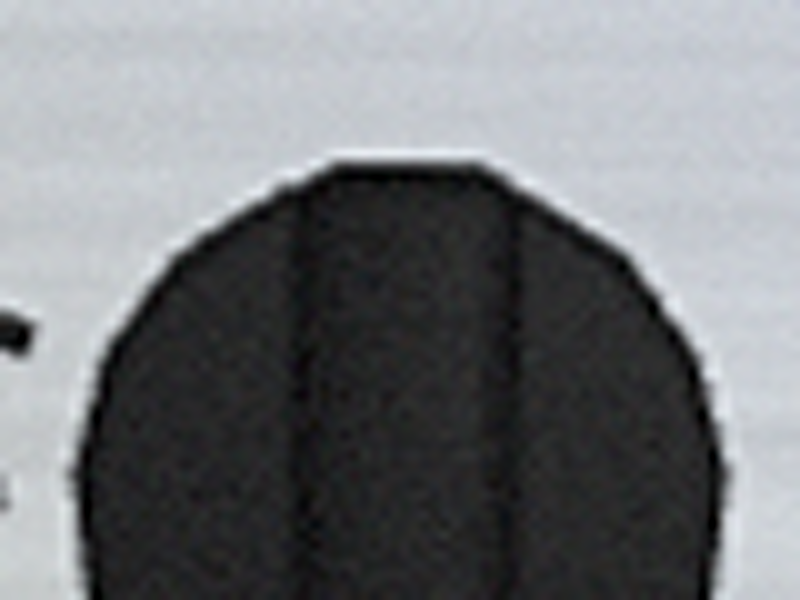

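View pics/w10b.png

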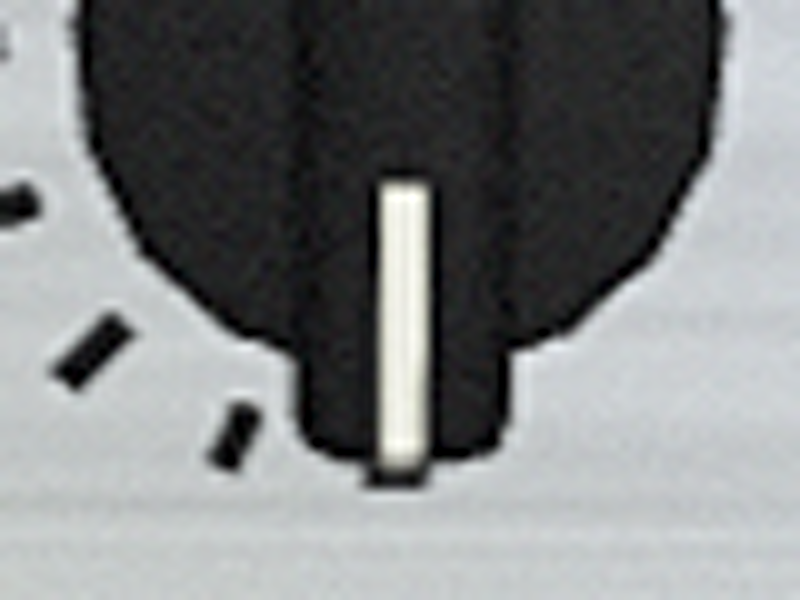

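Request:
carry_out --xyz '[[0.73,0.04,0],[0,0,0],[0,0,0.4],[0,0,0.4],[0,0,0.4],[0,0,0.16],[0,0,0],[0,0,0]]' --dr '[[0,0,0],[0,0,0],[0,0,0],[0,0,0],[0,0,0],[0,0,0],[0,0,0],[0,0,0]]'

```text
time: 10.82
tool_pos: [566.7, -190.2, 83.2]
tcp_rot: [3.14, -0.001, 0.319]
contact_force: [1.3, -0.3, 1.1]
grip_width: 46.2
```

Request:
carry_out --xyz '[[0,0,0],[0,0,0]]' --dr '[[0,0,0],[0,0,0]]'

```text
time: 11.08
tool_pos: [566.5, -190.0, 82.7]
tcp_rot: [3.141, -0.001, 0.319]
contact_force: [-0.0, -0.5, 0.0]
grip_width: 45.9
```

Run:
```python
from h import *
o=get_obs();p=o["tool_pos"];print(p,o["tcp_rot"],o["contact_force"],o["dq"][0],o["grip_width"])
w=capture("wrist");s=capture("scene");crop(s,200,140,70,52,11,"s11.png");crop(w,200,100,250,160,3.2,"w11.png")
```

```text
[ 566.48199511 -189.95755218   82.72043359] [ 3.14079958e+00 -6.80491365e-04  3.19204925e-01] [-0.02638979 -0.52178962  0.00834157] 0.0007121245736516932 45.92336359624135
```

View pics/s11.png

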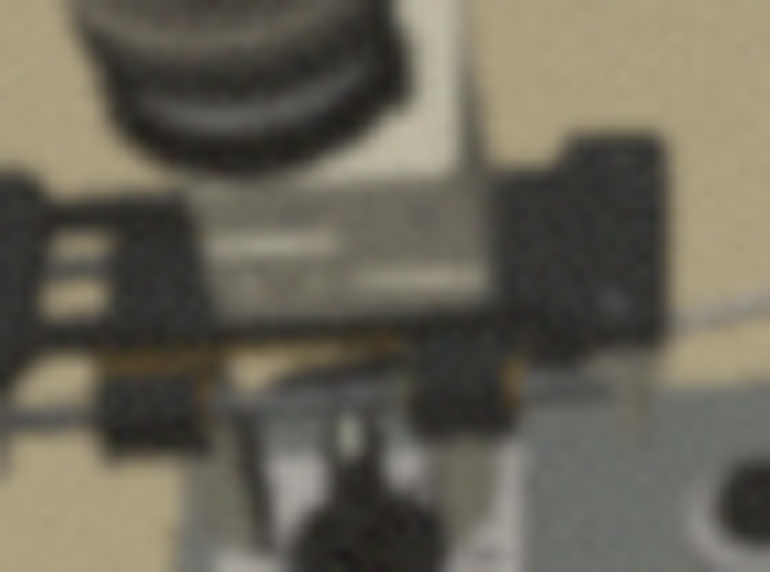

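View pics/w11.png

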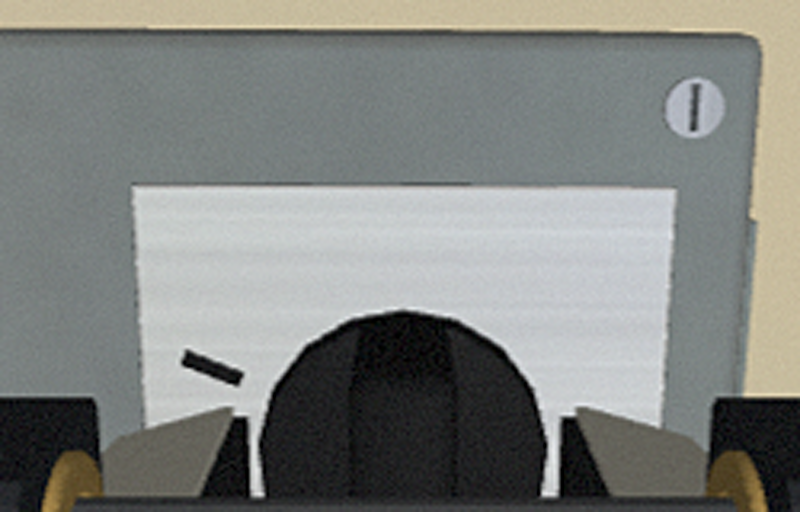

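Run:
```python
from h import *
o=get_obs();p=o["tool_pos"];w=capture("wrist");print(p)
tx=np.array([np.cos(.3195),np.sin(.3195),0])
for u,v,z in((326,218.75,112),(326,198.5,82),(275,228.75,89)):
    print(z,(ray(w,u,v,z)-p)@tx)
```

```text
[ 566.38528586 -189.84875742   82.41905363]
112 23.04569083558477
82 23.66914094618939
89 10.768971514048957
```

Request:
carry_out --xyz '[[-0.015,0,0.03],[0,0,0]]' --dr '[[0,0,0],[0,0,0]]'

```text
time: 11.48
tool_pos: [565.2, -190.1, 80.1]
tcp_rot: [-3.141, 0.0, 0.319]
contact_force: [0.2, 1.3, 0.3]
grip_width: 45.8
```

Request:
carry_out --xyz '[[0,0,0],[0,0,0],[0,0,0],[0,0,0],[0,0,0],[0,0,0]]' --dr '[[0,0,0],[0,0,0],[0,0,0],[0,0,0],[0,0,0],[0,0,0]]' --gripper -1

```text
time: 12.22
tool_pos: [565.4, -190.0, 80.3]
tcp_rot: [-3.142, -0.0, 0.319]
contact_force: [-0.3, -0.4, 0.3]
grip_width: 14.0
```

Gripped at 14.0 mm with almost no side force. Now the first click.

Request:
carry_out --xyz '[[0,0,0],[0,0,0],[0,0,0],[0,0,0],[0,0,0],[0,0,0],[0,0,0]]' --dr '[[0,0,0.5],[0,0,0.5],[0,0,0.5],[0,0,0.5],[0,0,0.5],[0,0,0.3],[0,0,0]]'

```text
time: 13.1
tool_pos: [565.4, -189.9, 80.3]
tcp_rot: [-3.141, 0.0, -0.071]
contact_force: [-0.9, 1.4, 0.9]
grip_width: 13.5
```

Run:
```python
from h import *
o=get_obs();p=o["tool_pos"];print(p,o["tcp_rot"],np.degrees(.3192-o["tcp_rot"][2]),o["contact_force"],o["moment"],o["grip_width"])
w=capture("wrist");crop(w,200,100,250,160,3.2,"w12.png")
```

```text
[ 565.37215639 -189.88982988   80.34348606] [-3.14145862e+00  1.12693554e-04 -7.10270432e-02] 22.358362627444837 [-0.93411673  1.37033243  0.85700189] [0.23452974 0.06271919 0.11571166] 13.486395273262227
```

View pics/w12.png

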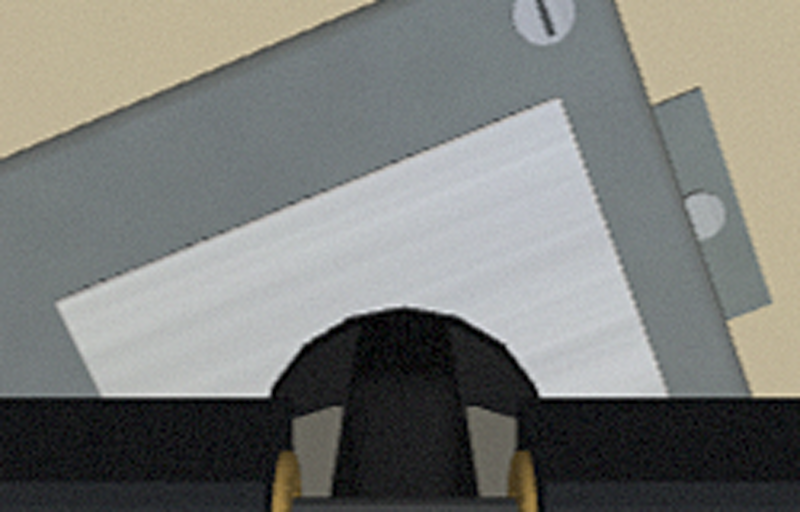

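The handle turned with the jaws and the side force is about 1.5 N. Second click next.

Request:
carry_out --xyz '[[0,0,0],[0,0,0],[0,0,0],[0,0,0],[0,0,0],[0,0,0],[0,0,0]]' --dr '[[0,0,0.5],[0,0,0.5],[0,0,0.5],[0,0,0.5],[0,0,0.5],[0,0,0.32],[0,0,0]]'

```text
time: 14.02
tool_pos: [565.4, -189.7, 80.3]
tcp_rot: [-3.141, 0.0, -0.464]
contact_force: [-0.7, 2.4, 1.8]
grip_width: 13.8
```

Request:
carry_out --xyz '[[0,0,0],[0,0,0],[0,0,0],[0,0,0],[0,0,0],[0,0,0],[0,0,0],[0,0,0]]' --dr '[[0,0,0.5],[0,0,0.5],[0,0,0.5],[0,0,0.5],[0,0,0.5],[0,0,0.32],[0,0,0],[0,0,0]]'

```text
time: 15.02
tool_pos: [565.5, -189.6, 80.3]
tcp_rot: [-3.141, 0.0, -0.858]
contact_force: [1.1, 5.8, 1.5]
grip_width: 13.9
```

Run:
```python
from h import *
o=get_obs();p=o["tool_pos"];print(p,o["tcp_rot"],np.degrees(.3192-o["tcp_rot"][2]),o["contact_force"],o["moment"],o["grip_width"],o["dq"][0])
w=capture("wrist");s=capture("scene");t=capture("top");crop(w,200,60,250,200,3,"w13.png");crop(s,200,140,70,52,11,"s13.png");crop(t,380,150,100,75,8,"t13.png")
```

```text
[ 565.52911732 -189.57205436   80.34984027] [-3.14102214e+00  3.37769317e-04 -8.57585012e-01] 67.42481460011658 [1.07186026 5.7823707  1.49008985] [ 0.92431877 -0.11765363  0.11812445] 13.915146941138554 -0.0020084008728004426
```

View pics/w13.png

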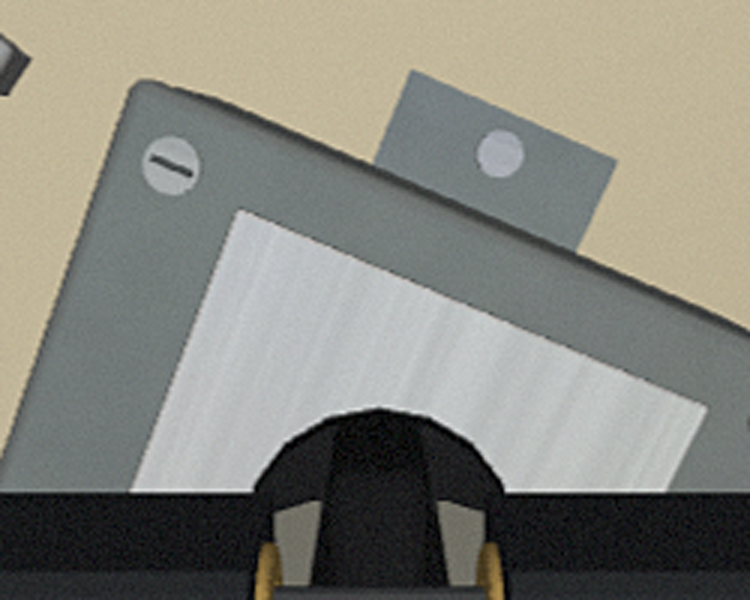

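View pics/s13.png

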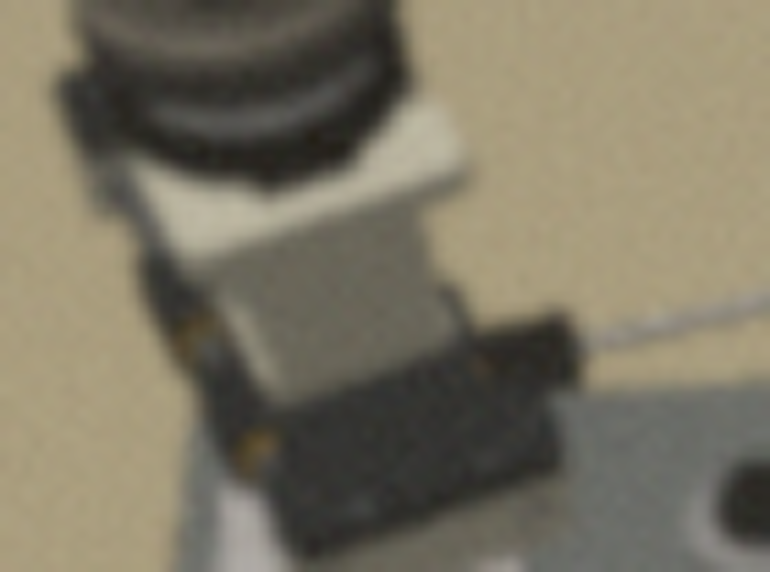

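The bar sits symmetrically between the pads, and the yaw has changed by 67.4°. The plate is turned to match. I'll hold for about a second to check for drift, then look at the whole scene.

Request:
carry_out --xyz '[[0,0,0],[0,0,0],[0,0,0],[0,0,0],[0,0,0],[0,0,0],[0,0,0],[0,0,0]]' --dr '[[0,0,0],[0,0,0],[0,0,0],[0,0,0],[0,0,0],[0,0,0],[0,0,0],[0,0,0]]'

```text
time: 16.18
tool_pos: [565.5, -189.6, 80.3]
tcp_rot: [-3.141, 0.0, -0.858]
contact_force: [1.1, 5.4, 1.4]
grip_width: 14.1
```

Run:
```python
from h import *
o=get_obs();print(np.degrees(.3192-o["tcp_rot"][2]),o["contact_force"],o["moment"],o["grip_width"],o["time"])
w=capture("wrist");s=capture("scene");crop(w,200,60,250,200,3,"w14.png");crop(s,140,130,240,130,3.3,"s14.png")
```

```text
67.4362168103909 [1.13651113 5.4118272  1.38928444] [ 0.96243925 -0.14592486  0.13404598] 14.139932481410936 16.175
```

View pics/w14.png

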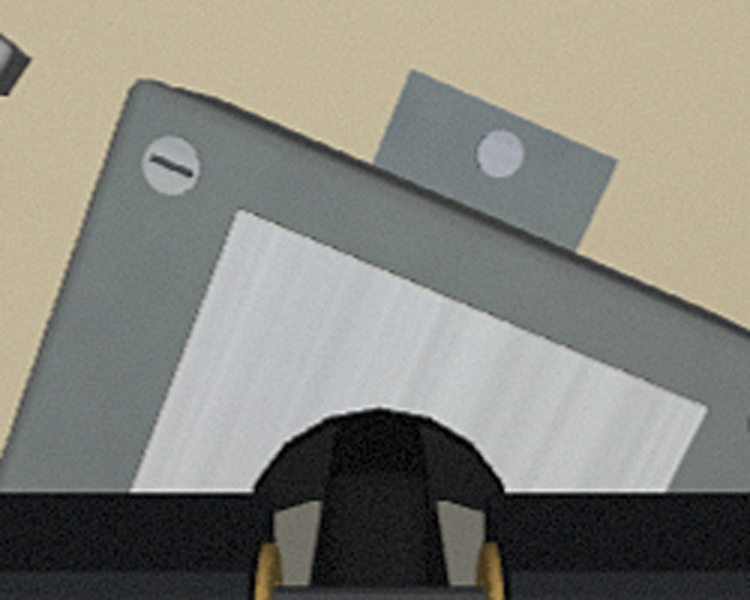

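View pics/s14.png

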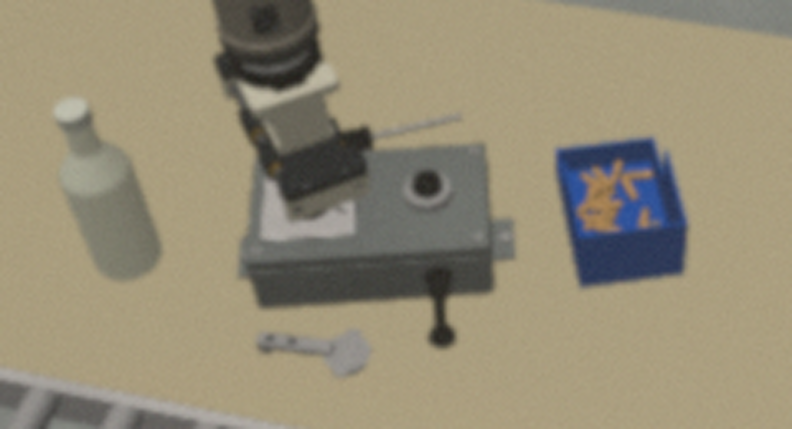

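The hold is steady at 67.4°, with the bar still firmly between the pads. The button is up at (428,183) in the scene crop, and the bottle, hinge, bin and screwdriver are where they were. I'm handing in.

```bash
python3 -c "
from plant import close_job
print(close_job())"
```

```text
the job is handed in; nothing more can be done
None
```

I reset the drive with the push button, then turned the jog switch clockwise to its third stop. I handed the job in at about 16 s with the gripper still holding the handle there.

- **Button:** I pressed it with the closed fingers until it stopped moving at 18 N, well above the 5 N needed. The scene picture afterwards showed the cap fully back up.
- **Switch:** the jaws closed on the bar at 14.0 mm. I turned the gripper in three steps of about 22.5°, and it measured 67.4° against a target of 67.5°. It stayed there through a 1 s hold with about 0.13 N m about z, which fits the return spring, and the bar stayed straight between the pads. The angle is the gripper's own reading. The dial marks were hidden under the gripper, so I could not read the stop directly.
- **Surroundings:** in the last scene picture the bottle, bin, hinge and screwdriver were all in their original places. The wrist force was never above 19 N in any reading.

Two checks disagreed:
- **Fingertip position:** the fingertips are about 6 mm behind the reported TCP, not 22 mm ahead of it as stated. I saw this in the pictures and confirmed it by touching the button, then set the heights to match.
- **Camera positions:** the wrist camera's positions differed from the top and scene cameras by up to about 4 mm sideways. For the switch I centred the jaws on the bar by eye in the wrist picture. About 5.5 N of side force remained at the end, probably from a small offset from the turning axis.

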